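Put the long drilling template back on its two-peg stand

TASK

Put the long plywood drilling template back on its storage stand: drop it over the stand so that one peg comes up through each of its two big holes, and it lies flat on the stand's top. Either end may go either way. Leave the short template where it lies on the bench.

Things in the scene. Friction and masses are not known exactly. Their poses are not given: they have to be found in the camera images.
- long_template_grip (a point): Mid-point of the grip bar (84 long, 22 wide, 24 high) of the long drilling template: loose plywood plate 195x64x10, two 30 mm through holes on its long centre line, 65 mm either side of the middle; bar bridges the middle on two posts, 28 mm clear over the plate. Point is 50 mm above the plate's underside. x along plate through the holes, y across (pinch here), z up. Same either way round.
- short_template_grip (a point): Mid-point of the grip bar (46 long, 22 wide, 24 high) of the short drilling template, a bystander of the same make: loose plywood plate 145x64x10 mm, two 30 mm holes only 82 mm apart; does not fit the stand. Point is 50 mm above the plate's underside. x along the plate, y across, z up.
- stand_seat (a point): Middle of the top face of the storage stand, a light brown wood block 210x76x28 mm fixed on the bench (face 28 mm above it). Two upright pegs stand on it 65 mm either side of this point along x: 13 mm thick for 22 mm, then tapering to 5 mm at the tip, 42 mm above the face. x through both pegs, y across, z up. With the long template fully down its grip point is 50 mm above this point.
Things that resemble listed ones, but are neither listed nor needed, are in the scene too. Leave any green look-alike of the part that bears long_template_grip alone.

How it is judged:
At the end, for the whole second after the job is handed in: The long template lies flat (within 3 degrees) on the stand's top, its grip point 46 to 54 mm above the seat point and within 16 mm of it sideways, its long axis within 11 degrees of the line of the pegs, a peg through each hole; the short template has moved less than 30 mm (z of long_template_grip in the frame of stand_seat between 0.046 and 0.054 m and horizontal distance between long_template_grip and stand_seat below 0.016 m and angle between the x axis of long_template_grip and the x axis of stand_seat, either way round below 0.2 rad and angle between long_template_grip's own z axis and vertical below 0.06 rad and distance of short_template_grip from where it was at the start of the episode below 0.03 m); the robot touches nothing.
It also fails if it takes over 38 s, if anything falls off the work surface, if the arm or the gripper's body presses on something with over 40 N, if the wrist force passes 120 N, or if a joint passes its speed limit or range.

ROBOT

A 6-joint arm with a two-finger parallel gripper is mounted at the origin on a cart in front of the work surface, level with it; the furniture and walls round the work are solid. World frame = base frame: x ahead of the robot, y to its left, z up, the work surface at z = 0. Lengths are in m, angles in rad, forces in N, time in s.
With the tool pointing down it reaches from about 0.425 to 1.125 m from the base axis. Payload 14.9 kg.
Tool frame: the origin (TCP) lies at the very end of the fingers, on their centre line; the grasp point (between the pads) lies 19 mm behind it; z points along the fingers, y is the direction in which the jaws open and shut (so a half turn about z gives the same grasp; the last joint's range is limited). The gripper opens to 91 mm and grips with 3 to 60 N. Pads are 32 mm wide; open, the fingers measure 118 mm over their backs; the gripper's body (76 mm by 178 mm) begins 60 mm behind the grasp point.
Start: joints at [1.114, 0.379, 1.734, -0, 1.028, -0.033], TCP at [0.288, 0.638, 0.214] pointing down, gripper open.
Joint ranges: [-2.77, 2.77], [-0.74, 2.19], [0, 2.66], [-1.06, 4.2], [0.31, 2.87], [-3.08, 3.08]. Speed limits (rad/s): [1.89, 1.89, 2.39, 3.14, 3.14, 3.14].

INTERFACE

Orientations are given as a unit quaternion [x, y, z, w].
In Python, from bench import * gives the robot as it stands.
- The arm moves only by the tool drive_tool, never from a script. Its argument "commands" is a list of rows, each a list of 2 entries, a list of its own where there are three numbers: the shift along the tool's x, y, z in m, then the turn about the tool's z in degrees. A call has 1 to 5 rows; each row is the pose to reach, as a shift and turn from the pose measured when the call began, along the tool's axes at that moment; what a row does not reach only later rows make up. A row lasts 1/10 s, in which the tool goes at most 50 mm and 8.59 degrees, less where a joint would pass 70% of its speed; a pose out of reach is approached as far as the arm can. A call with a gripper value outside its range is refused whole. "gripper" is the finger opening in m, from 0 to 0.0912, set as the call begins (left out, the last holds). The fingers move at their own pace and stop on an object; the grip force is fixed at half the most. Time passes only in rows, so rows that repeat a pose let the fingers close. It gives the time, the measured TCP pose, the force and the opening at its end, in the units of the state.
- sense(): the state, without advancing time (a new reading comes with each control period).
- capture(name): name is "side" or "top" or "wrist"; returns a dict with "pixels" (400x640x3 uint8, blue, green, red), "camera_matrix" (3x3 intrinsics, pixels), "R" (3x3) and "t" (3): a world point X has camera coordinates R X + t; the wrist camera has in their place "tool_from_camera" (4x4, takes a point from camera to tool coordinates, whose origin is the TCP and whose axes are the flange's). Camera axes: x right, y down, z forward; pixel columns grow to the right and rows downward; lengths in m; the calibration is good to about 2 mm. A picture is of the moment at which its call begins: read the wrist's pose just before it. There is no depth.
- job_done(): hands the job in, once; it reports no verdict.
Trained networks look in the newest picture that a camera, given by its name, has taken for a name from the list of things; names that differ only in an ending like _2 or _b are one class to them, and where a whole thing is asked for, a point or a joint stands for the part that bears it (a point fixed in the world has none). Each returns a list of dicts, best first, with "score" (0 to 1); they miss things now and then, are a little off and sometimes report something else, mostly with a low value. They report only what shows in the picture. A call takes as long as a camera call. They do not tell look-alikes from the thing itself.
- look_for(camera, label): "xy" ([column, row] in pixels, amid what is visible of it).
The state is a dict: "clock": time; "joint_pos": joint angles; "joint_velocities": joint speeds; "joint_efforts": joint torques, N m; "position": TCP position; "eef_rot": TCP orientation; "contact_force": force on the tool from outside, world axes, zero at the start; "wrist_torque": the same for the moment, N m; "width": opening from 0.0 (shut) to 1.0 (fully open).
Only numpy, scipy, OpenCV 4.12 (cv2) and the standard library are available. Lean on these libraries where they do the work, as an engineer would, in place of code of your own. Each camera call takes 0.05 s, during which the arm holds its last target.

## Working session

There is one attempt and no reset: what is moved stays moved. The work goes in short steps, Python scripts to look and compute and a tool call to move; the robot and the scene stay as the last step left them, time stands still between calls to the robot, and variables do not carry over. Pictures are saved under pics/ and viewed, and the job is handed in when it is done.

Besides the shell and the picture viewer there is one more tool, called after "Call:" in YAML: its name, and indented under it one key for each argument. drive_tool: Moves the arm, as the interface text tells. Its arguments: {"type":"object","properties":{"commands":{"type":"array"},"gripper":{"type":"number"}},"required":["commands"]}

```bash
ls; mkdir -p pics
cat > h.py <<'E'
from bench import *
import numpy as np, cv2, json
from scipy.spatial.transform import Rotation as Ro
def save(name,im): cv2.imwrite('pics/'+name+'.png',im)
E
python3 - <<'E'
from h import *
s=sense(); print({k:np.round(v,4).tolist() for k,v in s.items()})
for c in ['side','top','wrist']:
    d=capture(c); save(c+'0',d['pixels'])
    np.savez('cam_'+c+'0.npz',**d)
    for l in ['long_template_grip','short_template_grip','stand_seat']:
        try: print(c,l,look_for(c,l))
        except Exception as e: print(e)
    print({k:np.round(v,4).tolist() for k,v in d.items() if k!='pixels'})
E
```

```text
pics
{'clock': 0.0, 'joint_pos': [1.1137, 0.3794, 1.7348, 0.0, 1.0285, -0.0333], 'joint_velocities': [0.0008, 0.0003, -0.0003, 0.0011, -0.001, 0.0019], 'joint_efforts': [-0.0015, -76.3659, -43.4382, 0.0651, 0.0423, -0.0001], 'position': [0.2877, 0.6377, 0.2133], 'eef_rot': [0.2103, 0.9776, -0.0005, -0.0001], 'contact_force': [-0.1526, -0.1549, 0.0312], 'wrist_torque': [0.0075, 0.0351, 0.0209], 'width': 1.0006}
side long_template_grip [{'xy': [347.9, 199.9], 'score': 0.94}, {'xy': [309.1, 100.1], 'score': 0.65}]
side short_template_grip [{'xy': [297.5, 202.7], 'score': 0.92}]
side stand_seat [{'xy': [339.5, 306.5], 'score': 0.85}]
{'camera_matrix': [[364.3898, 0.0, 323.7062], [0.0, 364.3898, 196.3635], [0.0, 0.0, 1.0]], 'R': [[-0.9524, 0.3048, 0.0093], [0.2568, 0.8183, -0.5143], [-0.1644, -0.4874, -0.8576]], 't': [0.5746, 0.07, 1.3278]}
top long_template_grip [{'xy': [433.2, 226.7], 'score': 0.97}, {'xy': [310.4, 228.7], 'score': 0.84}]
top short_template_grip [{'xy': [316.8, 177.6], 'score': 0.85}]
top stand_seat [{'xy': [217.5, 193.9], 'score': 0.89}]
{'camera_matrix': [[389.5224, 0.0, 316.5955], [0.0, 389.5224, 201.9503], [0.0, 0.0, 1.0]], 'R': [[0.0014, -0.9999, 0.0127], [-0.9974, -0.0023, -0.0716], [0.0716, -0.0126, -0.9974]], 't': [-0.2466, 0.543, 1.5727]}
wrist long_template_grip []
wrist short_template_grip []
wrist stand_seat []
{'camera_matrix': [[293.0181, 0.0, 318.2884], [0.0, 293.0181, 201.1913], [0.0, 0.0, 1.0]], 'tool_from_camera': [[0.001, -0.96, -0.2801, 0.0797], [1.0, 0.0014, -0.0014, -0.0004], [0.0017, -0.2801, 0.96, -0.1704], [0.0, 0.0, 0.0, 1.0]]}
```

View pics/side0.png

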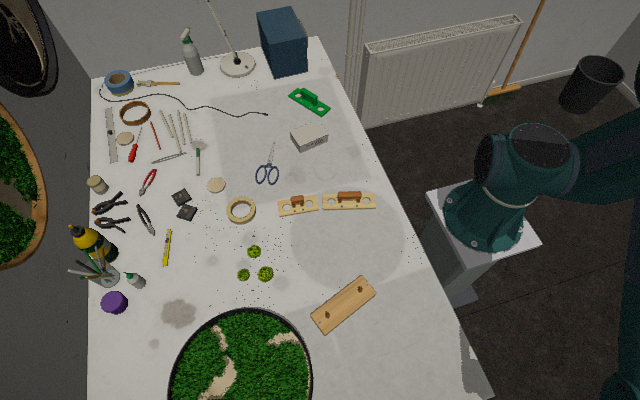

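View pics/top0.png

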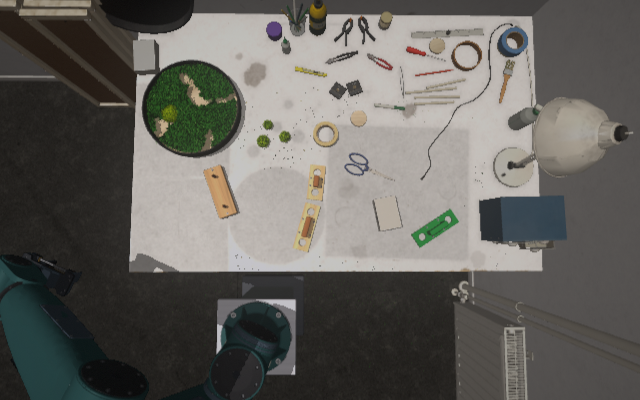

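Run:
```python
import cv2
a=cv2.imread('pics/top0.png')[140:270,160:490]; cv2.imwrite('pics/top0c.png',cv2.resize(a,None,fx=2.4,fy=2.4,interpolation=cv2.INTER_CUBIC))
a=cv2.imread('pics/side0.png')[70:360,220:440]; cv2.imwrite('pics/side0c.png',cv2.resize(a,None,fx=2,fy=2,interpolation=cv2.INTER_CUBIC))
```

```text
(no output)
```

View crops.

View pics/top0c.png

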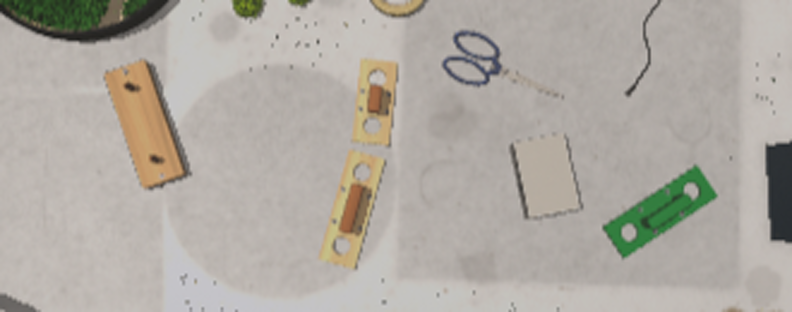

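View pics/side0c.png

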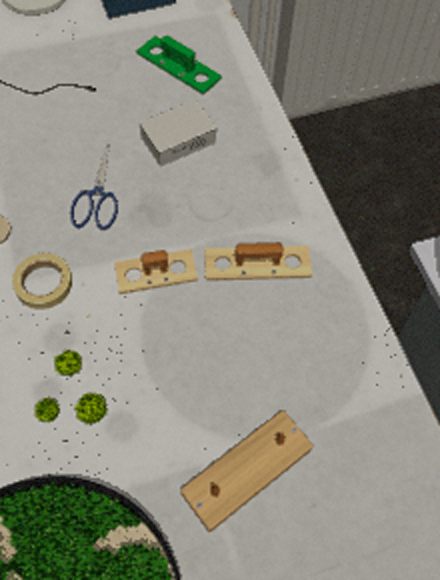

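```bash
cat >> h.py <<'E'
def load(c):
    d=np.load(f'cam_{c}.npz'); return {k:d[k] for k in d}
def Pm(d):
    return d['camera_matrix']@np.hstack([d['R'],d['t'].reshape(3,1)])
def tri(obs):
    A=[]
    for P,(u,v) in obs: A+= [u*P[2]-P[0], v*P[2]-P[1]]
    X=np.linalg.svd(np.array(A))[2][-1]; X=X[:3]/X[3]
    r=[ (lambda q:(q[:2]/q[2]-np.array(uv)).round(1).tolist())(P@np.r_[X,1]) for P,uv in obs]
    return X,r
def wristcam(d,s):
    T=np.eye(4);T[:3,:3]=Ro.from_quat(s['eef_rot']).as_matrix();T[:3,3]=s['position']
    W=np.linalg.inv(T@d['tool_from_camera']); d['R']=W[:3,:3]; d['t']=W[:3,3]; return d
def onplane(d,uv,z):
    r=d['R'].T@np.linalg.inv(d['camera_matrix'])@np.array([*uv,1.]); c=-d['R'].T@d['t']
    return c+r*(z-c[2])/r[2]
def snap(name):
    s=sense(); d=wristcam(dict(capture('wrist')),s); np.savez(f'cam_{name}.npz',**d); save(name,d['pixels']); return s,d
E
python3 - <<'E'
from h import *
t=load('top0');s=load('side0');
for n,a,b in [('long',(310.4,228.7),(347.9,199.9)),('short',(316.8,177.6),(297.5,202.7)),('stand',(217.5,193.9),(339.5,306.5)),('green',(433.2,226.7),(309,100))]:
    print(n,tri([(Pm(t),a),(Pm(s),b)]))
# holes from crops
f=lambda x,y:(160+x/2.4,140+y/2.4); g=lambda x,y:(220+x/2,70+y/2)
for n,p,z in [('Lh1',f(361,172),.01),('Lh2',f(341,245),.01),('peg1',f(132,87),.05),('peg2',f(156,159),.05)]: print(n,onplane(t,p,z))
for n,p,z in [('Lh1',g(222,262),.01),('Lh2',g(293,262),.01),('peg',g(280,438),.05),('peg',g(215,489),.05)]: print(n,onplane(s,p,z))
print(Ro.from_quat(sense()['eef_rot']).as_matrix().round(3))
E
```

```text
long (array([ 0.43505676, -0.22067146, -0.02412637]), [[0.1, -0.2], [0.2, 0.0]])
short (array([ 0.63551426, -0.24291603,  0.02512731]), [[-0.8, 1.9], [-2.6, -0.4]])
stand (array([0.58787697, 0.15885488, 0.00303448]), [[1.2, -2.6], [4.2, 0.5]])
green (array([ 0.44179074, -0.72051999,  0.02548843]), [[-0.1, 0.3], [-0.4, -0.0]])
Lh1 [ 0.50417452 -0.22035258  0.01      ]
Lh2 [ 0.37967809 -0.18660283  0.01      ]
peg1 [0.64413153 0.16364508 0.05      ]
peg2 [0.52333021 0.12134318 0.05      ]
Lh1 [ 0.50571934 -0.21708717  0.01      ]
Lh2 [ 0.38082375 -0.17786907  0.01      ]
peg [0.52763135 0.1325119  0.05      ]
peg [0.64800746 0.17553558 0.05      ]
[[-0.912  0.411  0.   ]
 [ 0.411  0.912  0.   ]
 [ 0.     0.    -1.   ]]
```

Call:
drive_tool:
  commands:
    - [[-0.47,-0.325,0],-8.3]
    - [[-0.47,-0.325,0],-8.3]
    - [[-0.47,-0.325,0],-8.3]
    - [[-0.47,-0.325,0],-8.3]
    - [[-0.47,-0.325,0],-8.3]

```text
clock: 1.1
position: [0.4175, 0.4222, 0.2141]
eef_rot: [0.139, 0.99, 0.0, 0.0]
contact_force: [1.6, 0.6, 0.1]
width: 0.998
```

Call:
drive_tool:
  commands:
    - [[-0.236,-0.217,0],0]
    - [[-0.236,-0.217,0],0]
    - [[-0.236,-0.217,0],0]
    - [[-0.236,-0.217,0],0]
    - [[-0.236,-0.217,0],0]

```text
clock: 1.6
position: [0.5479, 0.2086, 0.2144]
eef_rot: [0.139, 0.99, 0.0, 0.0]
contact_force: [0.3, 0.1, 0.1]
width: 1.001
```

Call:
drive_tool:
  commands:
    - [[-0.04,-0.04,0],0]
    - [[-0.05,-0.045,0],0]
    - [[-0.05,-0.045,0],0]

```text
clock: 1.9
position: [0.5849, 0.1498, 0.2145]
eef_rot: [0.14, 0.99, 0.0, 0.001]
contact_force: [0.4, 0.2, 0.1]
width: 1.001
```

Run:
```python
from h import *
s,d=snap('w1'); print(s['position'],s['eef_rot'],s['joint_velocities'].round(3) if hasattr(s['joint_velocities'],'round') else s['joint_velocities'])
print(look_for('wrist','stand_seat'))
```

```text
[0.58488649 0.14983663 0.21450581] [1.40281438e-01 9.90111387e-01 3.57466465e-04 6.57092057e-04] [ 0.054 -0.012  0.024  0.009  0.001  0.036]
[{'xy': [317.4, 175.5], 'score': 0.66}]
```

View pics/w1.png

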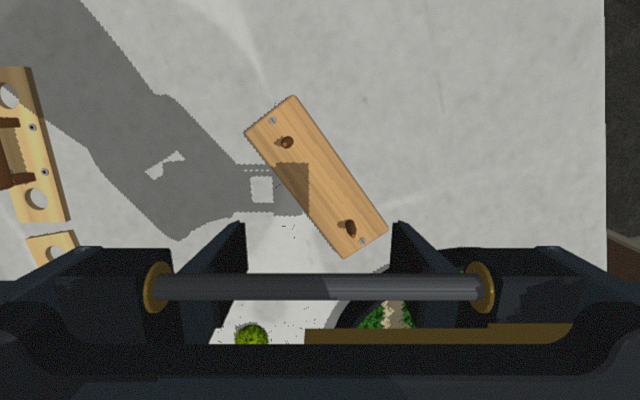

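Run:
```python
import cv2
a=cv2.imread('pics/w1.png')[85:270,235:400]; cv2.imwrite('pics/w1c.png',cv2.resize(a,None,fx=3.2,fy=3.2,interpolation=cv2.INTER_CUBIC))
```

```text
(no output)
```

View pics/w1c.png

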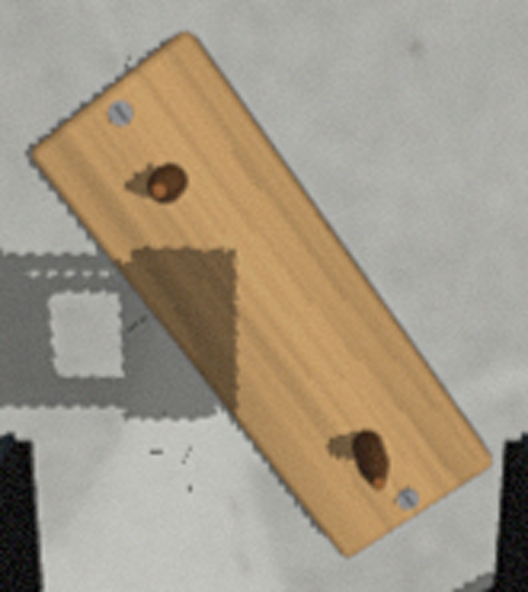

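Call:
drive_tool:
  commands:
    - [[0.05,-0.03,-0.03],0]
    - [[0.08,-0.05,-0.03],0]
    - [[0.08,-0.05,-0.03],0]

```text
clock: 2.3
position: [0.4877, 0.1262, 0.2443]
eef_rot: [0.138, 0.99, 0.0, -0.0]
contact_force: [1.0, 0.9, -1.1]
width: 0.999
```

Run:
```python
from h import *
s,d=snap('w2'); print(s['position'],s['eef_rot'],s['joint_velocities'])
for n in ['stand_seat','long_template_grip']: print(look_for('wrist',n))
```

```text
[0.48774647 0.12622443 0.24434291] [ 1.38270808e-01  9.90394356e-01  1.79213875e-04 -4.13375254e-04] [ 0.00239542  0.0676002  -0.08674054  0.00100231 -0.03098896  0.00650418]
[{'xy': [343.8, 224.7], 'score': 0.94}]
[{'xy': [84.6, 199.6], 'score': 0.91}]
```

View pics/w2.png

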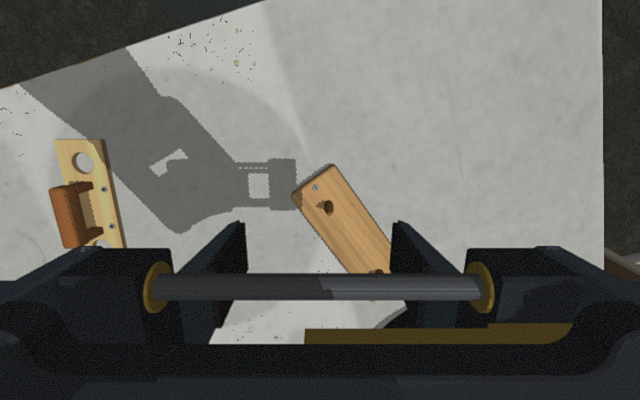

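Run:
```python
from h import *
a=cv2.imread('pics/w2.png'); cv2.imwrite('pics/w2c.png',np.hstack([cv2.resize(a[155:285,280:400],None,fx=3.2,fy=3.2,interpolation=cv2.INTER_CUBIC),cv2.resize(a[130:260,40:150],None,fx=3.2,fy=3.2,interpolation=cv2.INTER_CUBIC)]))
d=load('w1'); 
f=lambda x,y:(235+(x+.5)/3.2-.5,85+(y+.5)/3.2-.5)
for n,p in dict(A=(186,31),B=(30,153),C=(347,556),D=(492,462),s1=(120,113),s2=(407,498)).items(): print(n,onplane(d,f(*p),.028).round(4))
print('pegtip',onplane(d,f(158,189),.07),onplane(d,f(380,482),.07), 'base',onplane(d,f(170,180),.028),onplane(d,f(370,445),.028))
```

```text
A [0.4775 0.1496 0.028 ]
B [0.5022 0.0812 0.028 ]
C [0.6946 0.1522 0.028 ]
D [0.67   0.2198 0.028 ]
s1 [0.4979 0.1178 0.028 ]
s2 [0.6759 0.1827 0.028 ]
pegtip [0.52551891 0.12850741 0.07      ] [0.64730516 0.1735231  0.07      ] base [0.52594576 0.1281009  0.028     ] [0.64906317 0.17384586 0.028     ]
```

View pics/w2c.png

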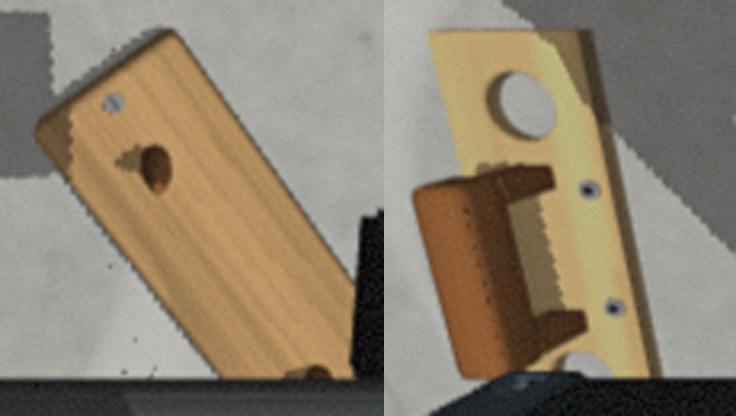

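Run:
```python
from h import *
a=load('w1');b=load('w2')
f=lambda x,y:(235+(x+.5)/3.2-.5,85+(y+.5)/3.2-.5)
g=lambda x,y:(280+(x+.5)/3.2-.5,155+(y+.5)/3.2-.5)
for n,p,q in [('s1',(120,113),(113,103)),('tip',(158,189),(158,187))]: print(n,tri([(Pm(a),f(*p)),(Pm(b),g(*q))]))
```

```text
s1 (array([0.49794718, 0.11793684, 0.02970778]), [[-0.1, 0.1], [0.1, -0.1]])
tip (array([0.52549012, 0.12856106, 0.07083273]), [[-0.0, 0.0], [0.0, -0.0]])
```

Call:
drive_tool:
  commands:
    - [[0.06,-0.27,0.03],0]
    - [[0.06,-0.27,0.03],0]
    - [[0.06,-0.27,0.03],0]
    - [[0.06,-0.27,0.03],0]
    - [[0.06,-0.27,0.03],0]

```text
clock: 2.95
position: [0.3737, -0.0934, 0.2171]
eef_rot: [0.138, 0.99, 0.001, 0.001]
contact_force: [2.3, -1.2, 0.5]
width: 1.0
```

Call:
drive_tool:
  commands:
    - [[-0.05,-0.045,0],0]
    - [[-0.095,-0.087,0],0]
    - [[-0.095,-0.087,0],0]
    - [[-0.095,-0.087,0],0]

```text
clock: 3.35
position: [0.444, -0.2057, 0.2169]
eef_rot: [0.138, 0.99, 0.0, 0.001]
contact_force: [0.3, 0.3, 0.0]
width: 0.998
```

Run:
```python
from h import *
s,d=snap('w3'); print(s['position'],s['eef_rot'],s['joint_velocities'])
for n in ['short_template_grip','long_template_grip']: print(look_for('wrist',n))
a=d['pixels'][60:250,230:410]
save('w3c',cv2.resize(a,None,fx=3.1,fy=3.1,interpolation=cv2.INTER_CUBIC))
```

```text
[ 0.44403799 -0.20569749  0.21693194] [1.38456421e-01 9.90367758e-01 4.24454670e-04 1.15878139e-03] [ 0.04081623 -0.05096823  0.07487826  0.00642246  0.01340414  0.0354073 ]
[{'xy': [329.6, 306.3], 'score': 0.87}]
[{'xy': [5.7, 245.6], 'score': 0.74}, {'xy': [319.1, 172.4], 'score': 0.73}]
```

View pics/w3.png

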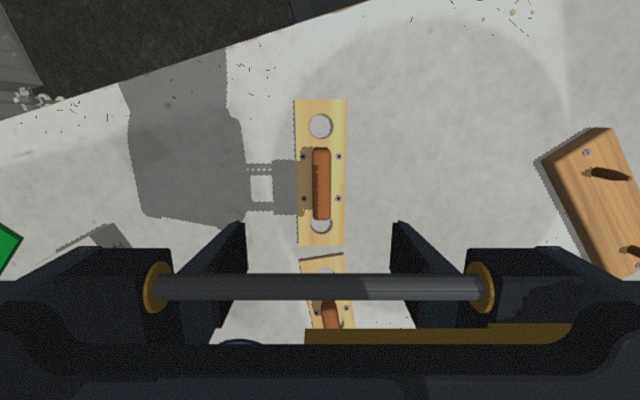

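View pics/w3c.png

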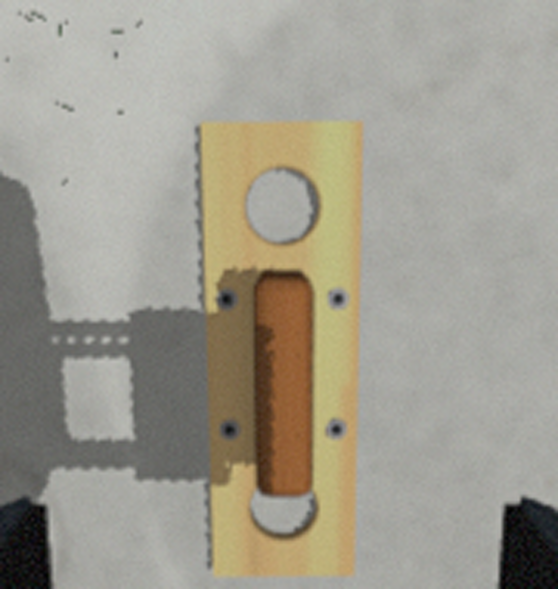

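Run:
```python
from h import *
d=load('w3');f=lambda x,y:(230+(x+.5)/3.1-.5,60+(y+.5)/3.1-.5)
for n,z,ps in [('screws',.01,[(226,299),(338,299),(336,429),(229,429)]),('corn',.01,[(202,123),(362,122),(354,576),(214,576)]),('bar',.062,[(256,275),(312,275),(313,494),(261,494)])]:
    X=np.array([onplane(d,f(*p),z) for p in ps]); a=(X[2]+X[3]-X[0]-X[1])/2
    print(n,X.mean(0).round(4),np.linalg.norm(a),np.degrees(np.arctan2(a[1],a[0])),[np.linalg.norm(X[i]-X[i-1]).round(4) for i in range(4)])
print('hole',onplane(d,f(283,205),.008))
# two-view height: short screws in w2 crop right
b=load('w2');g=lambda x,y:(40+((x-384)+.5)/3.2-.5,130+(y+.5)/3.2-.5)
for p,q in [((338,299),(589,189)),((336,429),(614,308)),((283,205),(521,104))]: print(tri([(Pm(d),f(*p)),(Pm(b),g(*q))]))
for q in [(414,187),(477,173)]: pass
for q in [(431,30),(594,30)]: print(onplane(b,g(*q),.01))
R=Ro.from_quat(sense()['eef_rot']).as_matrix();print(R.round(4))
```

```text
screws [ 0.4432 -0.2028  0.01  ] 0.055931269168022706 -15.511833023916475 [np.float64(0.0559), np.float64(0.0464), np.float64(0.0559), np.float64(0.0462)]
corn [ 0.4433 -0.2025  0.01  ] 0.1942151200566401 -15.464240698016104 [np.float64(0.194), np.float64(0.0628), np.float64(0.1944), np.float64(0.0634)]
bar [ 0.4413 -0.2014  0.062 ] 0.08237012696782287 -14.904421581728485 [np.float64(0.0824), np.float64(0.0198), np.float64(0.0824), np.float64(0.0198)]
hole [ 0.38011973 -0.18473779  0.008     ]
(array([ 0.42281183, -0.17310046,  0.01057609]), [[0.0, 0.2], [-0.0, -0.2]])
(array([ 0.47677407, -0.18817902,  0.01084293]), [[0.0, 0.4], [-0.0, -0.4]])
(array([ 0.38039186, -0.18477484,  0.00922528]), [[0.0, 0.3], [-0.0, -0.2]])
[ 0.34199961 -0.20561868  0.01      ]
[ 0.36087777 -0.13905778  0.01      ]
[[-9.622e-01  2.724e-01  8.000e-04]
 [ 2.724e-01  9.622e-01  1.600e-03]
 [-4.000e-04  1.800e-03 -1.000e+00]]
```

Call:
drive_tool:
  commands:
    - [[0.002,0.0026,0.05],0]
    - [[0.002,0.0026,0.1],0]
    - [[0.002,0.0026,0.14],0]
    - [[0.002,0.0026,0.17],0]
    - [[0.002,0.0026,0.186],0]
  gripper: 0.0912

```text
clock: 4.0
position: [0.439, -0.1971, 0.0282]
eef_rot: [0.137, 0.991, 0.001, -0.001]
contact_force: [0.3, 1.1, 0.3]
width: 0.997
```

Call:
drive_tool:
  commands:
    - [[0,0,0],0]

```text
clock: 4.1
position: [0.4378, -0.1955, 0.0266]
eef_rot: [0.136, 0.991, 0.002, -0.003]
contact_force: [-0.1, -0.2, 0.8]
width: 0.998
```

Call:
drive_tool:
  commands:
    - [[-0.007,-0.0053,-0.005],0]
    - [[-0.007,-0.0053,-0.005],0]
    - [[-0.007,-0.0053,-0.005],0]

```text
clock: 4.4
position: [0.4441, -0.2029, 0.0329]
eef_rot: [0.136, 0.991, 0.002, -0.002]
contact_force: [-0.1, 0.1, 0.0]
width: 1.005
```

Run:
```python
from h import *
s=sense(); print({k:np.round(v,4).tolist() for k,v in s.items()})
s,d=snap('w4')
```

```text
{'clock': 4.4, 'joint_pos': [-0.4774, 0.3668, 2.2043, 0.0034, 0.5747, -1.778], 'joint_velocities': [-0.0017, 0.0044, 0.0094, 0.0002, -0.0034, 0.0005], 'joint_efforts': [0.0686, -57.0315, -25.8734, -0.027, 0.1181, -0.0214], 'position': [0.4441, -0.2029, 0.0329], 'eef_rot': [0.1361, 0.9907, 0.0016, -0.0017], 'contact_force': [-0.1209, 0.0699, 0.0495], 'wrist_torque': [0.0544, 0.0047, 0.014], 'width': 1.0052}
```

View pics/w4.png

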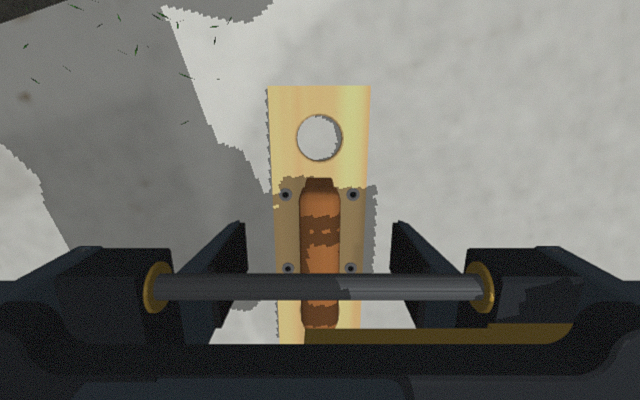

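Call:
drive_tool:
  commands:
    - [[0,0,0],0]
    - [[0,0,0],0]
    - [[0,0,0],0]
    - [[0,0,0],0]
    - [[0,0,0],0]
  gripper: 0.0

```text
clock: 4.95
position: [0.4437, -0.2028, 0.0326]
eef_rot: [0.136, 0.991, 0.002, -0.002]
contact_force: [-0.7, -0.7, -0.2]
width: 0.593
```

Call:
drive_tool:
  commands:
    - [[0,0,0],0]
    - [[0,0,0],0]
    - [[0,0,0],0]
    - [[0,0,0],0]
    - [[0,0,0],0]

```text
clock: 5.45
position: [0.4437, -0.2027, 0.0326]
eef_rot: [0.136, 0.991, 0.002, -0.002]
contact_force: [-0.3, 0.3, -0.6]
width: 0.242
```

Call:
drive_tool:
  commands:
    - [[0,0,-0.01],0]
    - [[0,0,-0.03],0]
    - [[0,0,-0.06],0]
    - [[0,0,-0.09],0]
    - [[0,0,-0.11],0]

```text
clock: 5.95
position: [0.4445, -0.2034, 0.1451]
eef_rot: [0.136, 0.991, 0.001, -0.001]
contact_force: [0.1, -0.3, -1.7]
width: 0.24
```

Run:
```python
from h import *
s,d=snap('w5'); print({k:np.round(v,4).tolist() for k,v in s.items()})
```

```text
{'clock': 5.95, 'joint_pos': [-0.4778, 0.151, 2.1866, 0.0025, 0.8071, -1.7773], 'joint_velocities': [0.0, -0.3398, -0.061, -0.0009, 0.4005, -0.0006], 'joint_efforts': [0.034, -46.4211, -35.3266, -0.0314, -0.3704, 0.001], 'position': [0.4445, -0.2034, 0.1451], 'eef_rot': [0.1361, 0.9907, 0.0014, -0.0011], 'contact_force': [0.0519, -0.2689, -1.6941], 'wrist_torque': [-0.0309, -0.0567, -0.0314], 'width': 0.2404}
```

View pics/w5.png

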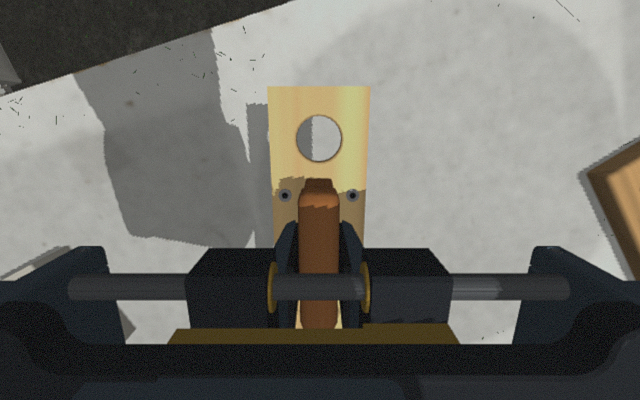

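Run:
```python
from h import *
s,d=None,load('w5')
a=d['pixels'][75:215,255:385]; save('w5c',cv2.resize(a,None,fx=4,fy=4,interpolation=cv2.INTER_CUBIC))
```

```text
(no output)
```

View pics/w5c.png

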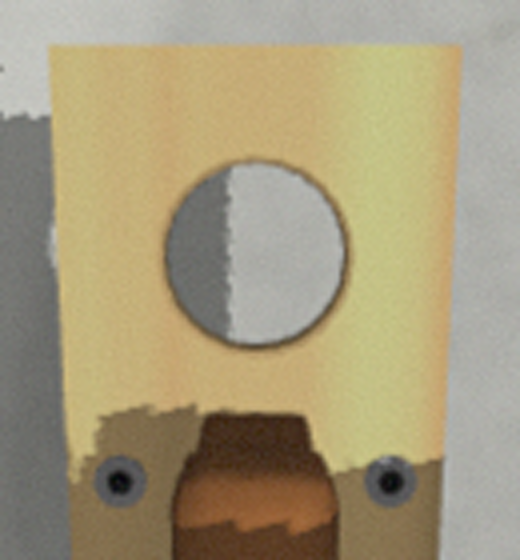

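```bash
cat > tool.py <<'E'
from h import *
d=load('w5');T=d['tool_from_camera'];f=lambda x,y:(255+(x+.5)/4-.5,75+(y+.5)/4-.5)
def tl(p,z):
    r=T[:3,:3]@np.linalg.inv(d['camera_matrix'])@np.array([*f(*p),1.]);c=T[:3,3];return (c+r*(z-c[2])/r[2]).round(4)
for n,p in dict(hole=(256,254),s1=(120,482),s2=(390,482),c1=(49,45),c2=(462,45)).items(): print(n,tl(p,.0226))
E
python3 tool.py
```

```text
hole [ 0.0659 -0.0004  0.0226]
s1 [ 0.0277 -0.0236  0.0226]
s2 [0.0278 0.0225 0.0226]
c1 [ 0.0974 -0.0323  0.0226]
c2 [0.0974 0.0312 0.0226]
```

Call:
drive_tool:
  commands:
    - [[-0.002,0.018,-0.005],-2]
    - [[-0.006,0.055,-0.015],-6]
    - [[-0.01,0.095,-0.015],-10]
    - [[-0.0145,0.135,-0.015],-14]
    - [[-0.019,0.175,-0.015],-18]

```text
clock: 6.5
position: [0.5113, -0.0391, 0.163]
eef_rot: [-0.022, 1.0, 0.001, 0.001]
contact_force: [0.6, -0.8, -0.7]
width: 0.238
```

Call:
drive_tool:
  commands:
    - [[-0.016,0.037,0],-3.5]
    - [[-0.033,0.075,0],-7]
    - [[-0.05,0.112,0],-11]
    - [[-0.067,0.15,0],-15]
    - [[-0.08,0.18,0],-17.7]

```text
clock: 7.0
position: [0.5837, 0.1464, 0.1634]
eef_rot: [-0.177, 0.984, 0.001, 0.001]
contact_force: [0.1, -0.1, -2.0]
width: 0.236
```

Call:
drive_tool:
  commands:
    - [[0,0,0],0]
    - [[0,0,0],0]

```text
clock: 7.2
position: [0.5833, 0.1469, 0.1631]
eef_rot: [-0.178, 0.984, 0.001, 0.0]
contact_force: [-0.2, -0.2, -2.1]
width: 0.242
```

Run:
```python
from h import *
s=sense(); print({k:np.round(v,4).tolist() for k,v in s.items()})
R=Ro.from_quat(s['eef_rot']).as_matrix(); print('ang',np.degrees(np.arctan2(R[1,0],R[0,0])),R[:,2])
dx=np.array([.5863,.1508,0.15])-s['position']; print('shift',R.T@dx)
s,d=snap('w6'); t=capture('top'); save('top6',t['pixels'])
```

```text
{'clock': 7.2, 'joint_pos': [0.2073, 0.2927, 1.9619, 0.0017, 0.8865, -1.7218], 'joint_velocities': [-0.0277, -0.0137, 0.0194, -0.0022, -0.0013, -0.0007], 'joint_efforts': [2.3157, -64.8593, -41.044, 0.0541, 0.0102, -0.0039], 'position': [0.5833, 0.1469, 0.1631], 'eef_rot': [-0.1777, 0.9841, 0.0007, 0.0002], 'contact_force': [-0.2413, -0.1502, -2.128], 'wrist_torque': [0.0134, 0.0289, 0.0284], 'width': 0.2416}
ang -159.53047252627638 [ 2.09526240e-04  1.40288830e-03 -9.99998994e-01]
shift [-0.00420166  0.00262147  0.01311096]
```

View pics/w6.png

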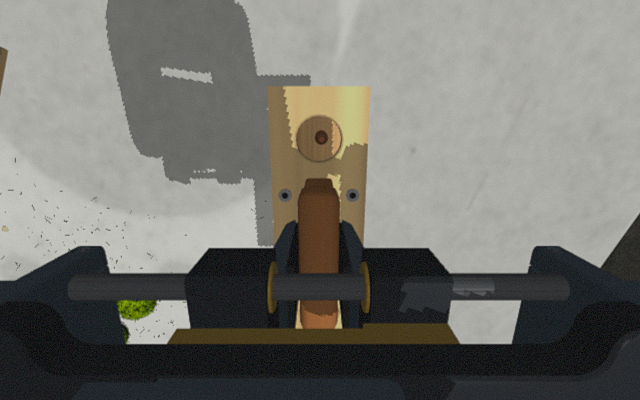

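Call:
drive_tool:
  commands:
    - [[-0.0042,0.003,0.015],0.3]
    - [[-0.0042,0.003,0.03],0.3]
    - [[-0.0042,0.003,0.043],0.3]
    - [[-0.0042,0.003,0.043],0.3]

```text
clock: 7.7
position: [0.5844, 0.1494, 0.1174]
eef_rot: [-0.174, 0.985, 0.001, -0.002]
contact_force: [-0.5, 0.6, -1.7]
width: 0.238
```

Run:
```python
from h import *
s=sense()
R=Ro.from_quat(s['eef_rot']).as_matrix(); print(s['position'],'ang',np.degrees(np.arctan2(R[1,0],R[0,0])),R[:,2],s['joint_velocities'].round(3))
dx=np.array([.5863,.1508,0.061])-s['position']; print('shift',R.T@dx)
s,d=snap('w7'); t=capture('top'); save('top7',t['pixels']); t=capture('side'); save('side7',t['pixels'])
f=lambda im,a,k:cv2.resize(im[a[1]:a[3],a[0]:a[2]],None,fx=k,fy=k,interpolation=cv2.INTER_CUBIC)
save('w7c',f(d['pixels'],(255,75,385,215),4)); save('s7c',f(t['pixels'],(280,240,420,350),4))
```

```text
[0.58435206 0.14938547 0.11736257] ang -159.9584637862072 [-3.78178135e-03  5.18557855e-04 -9.99992715e-01] [ 0.002 -0.03  -0.022 -0.001  0.031 -0.001]
shift [-0.00250496  0.00056082  0.05635553]
```

View pics/w7c.png

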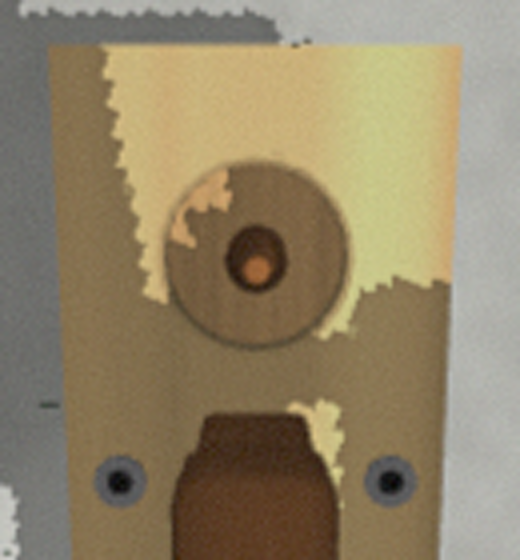

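View pics/s7c.png

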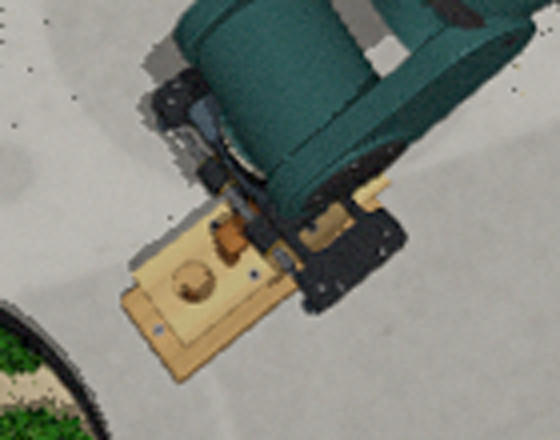

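```bash
cat >> tool.py <<'E'
print('tip',tl((257,270),.0474),'base of peg',tl((256,255),.085))
E
python3 tool.py|tail -1
```

```text
tip [ 0.0612 -0.0003  0.0474] base of peg [ 0.0612 -0.0005  0.085 ]
```

Call:
drive_tool:
  commands:
    - [[-0.0035,0.0003,0.0],0]
    - [[-0.0035,0.0003,0.01],0]
    - [[-0.0035,0.0003,0.02],0]
    - [[-0.0035,0.0003,0.03],0]
    - [[-0.0035,0.0003,0.03],0]

```text
clock: 8.35
position: [0.5881, 0.1512, 0.0882]
eef_rot: [-0.174, 0.985, 0.001, -0.001]
contact_force: [-0.1, 0.7, -1.8]
width: 0.24
```

```bash
cat > chk.py <<'E'
import sys
from h import *
n=sys.argv[1]
s=sense()
R=Ro.from_quat(s['eef_rot']).as_matrix(); print(s['position'],'ang',np.degrees(np.arctan2(R[1,0],R[0,0])),R[:,2],s['joint_velocities'].round(3),s['contact_force'])
dx=np.array([.5863,.1508,0.0606])-s['position']; print('shift',R.T@dx)
s,d=snap(n)
f=lambda im,a,k:cv2.resize(im[a[1]:a[3],a[0]:a[2]],None,fx=k,fy=k,interpolation=cv2.INTER_CUBIC)
save(n+'c',f(d['pixels'],(255,75,385,215),4))
E
python3 chk.py w8
```

```text
[0.58806674 0.1511981  0.08817332] ang -159.9402584926683 [-2.69142816e-03  7.45022575e-04 -9.99996101e-01] [ 0.001 -0.022 -0.012  0.001  0.024  0.002] [-0.08173877  0.66014581 -1.75770576]
shift [0.00173344 0.00018729 0.02757767]
```

View pics/w8c.png

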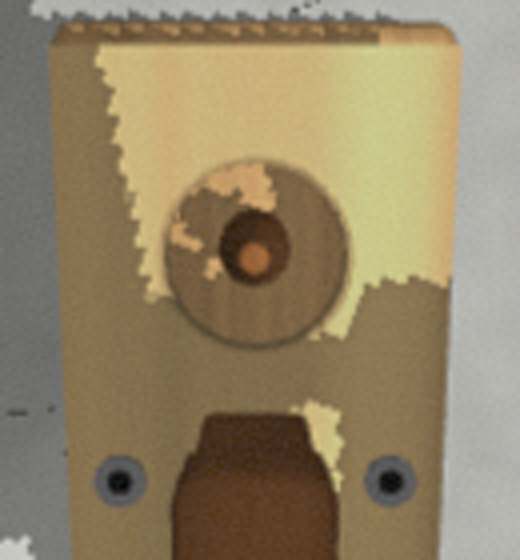

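Call:
drive_tool:
  commands:
    - [[0.0005,0,0.008],0]
    - [[0.0005,0,0.016],0]
    - [[0.0005,0,0.022],0]
    - [[0.0005,0,0.026],0]
    - [[0.0005,0,0.027],0]

```text
clock: 8.9
position: [0.5878, 0.1511, 0.0614]
eef_rot: [-0.174, 0.985, 0.001, -0.001]
contact_force: [-0.6, 0.7, -1.8]
width: 0.239
```

```bash
python3 chk.py w9
```

```text
[0.58776442 0.1510736  0.06140965] ang -159.94629960565018 [-2.55211308e-03  7.80961552e-04 -9.99996438e-01] [-0.     0.006 -0.004  0.001 -0.011 -0.   ] [-0.56008901  0.72021619 -1.79443016]
shift [0.00146773 0.00024383 0.00081317]
```

View pics/w9c.png

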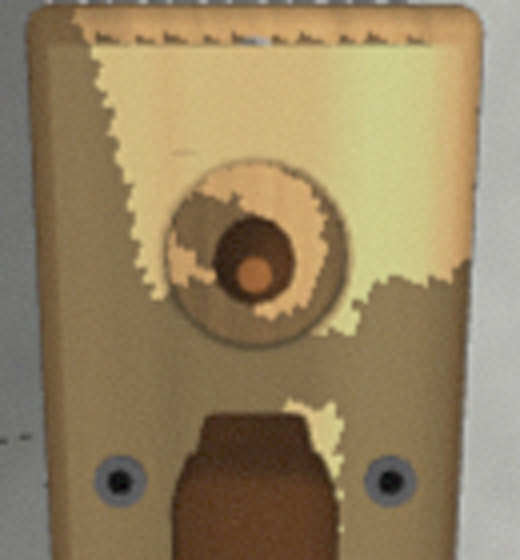

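Not yet in contact (the force still carries the weight); lower gently by a further millimetre or so.

Call:
drive_tool:
  commands:
    - [[0,0,0.001],0]
    - [[0,0,0.0015],0]
    - [[0,0,0.0015],0]

```text
clock: 9.25
position: [0.5882, 0.1512, 0.0605]
eef_rot: [-0.174, 0.985, 0.001, -0.001]
contact_force: [-1.0, 0.6, 2.2]
width: 0.236
```

Call:
drive_tool:
  commands:
    - [[0,0,0],0]
    - [[0,0,0],0]
    - [[0,0,0],0]
    - [[0,0,0],0]
    - [[0,0,0],0]
  gripper: 0.07

```text
clock: 9.75
position: [0.5881, 0.1512, 0.0605]
eef_rot: [-0.174, 0.985, 0.001, -0.001]
contact_force: [-0.1, -0.2, 0.2]
width: 0.648
```

Call:
drive_tool:
  commands:
    - [[0,0,0],0]
    - [[0,0,0],0]
    - [[0,0,0],0]
    - [[0,0,0],0]

```text
clock: 10.15
position: [0.5882, 0.1512, 0.0605]
eef_rot: [-0.174, 0.985, 0.001, -0.001]
contact_force: [0.8, -0.1, 0.3]
width: 0.771
```

```bash
python3 chk.py w10
```

```text
[0.58815969 0.1511801  0.06052048] ang -159.9422777606613 [-1.82095312e-03  9.13195531e-04 -9.99997925e-01] [ 0.    -0.    -0.     0.    -0.001  0.   ] [ 0.80478217 -0.08686316  0.25995684]
shift [ 1.87736206e-03  2.80878773e-04 -7.64778041e-05]
```

View pics/w10.png

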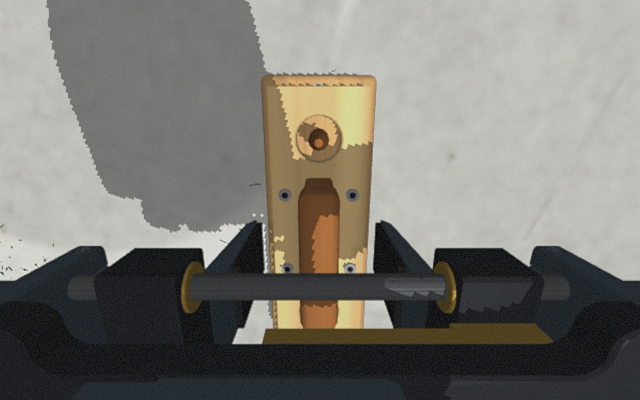

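Fingers are clear on both sides of the bar (bar at columns 299–339, fingers at ~262 and ~376); the peg stands in the hole at (318,138). Going straight up and looking again.

Call:
drive_tool:
  commands:
    - [[0,0,-0.02],0]
    - [[0,0,-0.05],0]
    - [[0,0,-0.1],0]
    - [[0,0,-0.14],0]
    - [[0,0,-0.15],0]

```text
clock: 10.7
position: [0.5905, 0.1515, 0.2153]
eef_rot: [-0.174, 0.985, 0.001, 0.002]
contact_force: [0.3, -0.2, -0.7]
width: 0.769
```

Call:
drive_tool:
  commands:
    - [[0.0,0,-0.01],0]
    - [[0.0,0,-0.01],0]

```text
clock: 10.9
position: [0.591, 0.1516, 0.2263]
eef_rot: [-0.174, 0.985, 0.001, 0.003]
contact_force: [-0.6, -0.8, -0.5]
width: 0.766
```

Run:
```python
from h import *
s,d=snap('w11'); print({k:np.round(v,4).tolist() for k,v in s.items()})
for n in ['long_template_grip','short_template_grip']: print(look_for('wrist',n))
save('w11c',cv2.resize(d['pixels'][60:260,220:420],None,fx=3,fy=3,interpolation=cv2.INTER_CUBIC))
for c in ['top','side']:
    t=capture(c); np.savez(f'cam_{c}11.npz',**t); save(c+'11',t['pixels'])
    for n in ['long_template_grip','short_template_grip']: print(c,look_for(c,n))
```

```text
{'clock': 10.9, 'joint_pos': [0.2123, 0.2224, 1.9174, 0.0015, 0.9954, -1.7094], 'joint_velocities': [-0.0018, 0.0299, 0.0247, -0.0004, -0.022, -0.0008], 'joint_efforts': [0.0308, -63.7709, -42.5936, -0.0359, 0.4736, 0.0011], 'position': [0.591, 0.1516, 0.2263], 'eef_rot': [-0.1742, 0.9847, 0.0008, 0.0032], 'contact_force': [-0.6329, -0.7553, -0.4694], 'wrist_torque': [0.0321, -0.0146, 0.0274], 'width': 0.7659}
[{'xy': [319.4, 174.7], 'score': 0.89}]
[{'xy': [24.4, 92.8], 'score': 0.71}]
top [{'xy': [433.7, 226.8], 'score': 0.69}, {'xy': [223.7, 196.9], 'score': 0.63}]
top [{'xy': [317.1, 177.7], 'score': 0.9}]
side [{'xy': [336.3, 309.1], 'score': 0.61}]
side [{'xy': [298.1, 203.5], 'score': 0.67}]
```

View pics/w11c.png

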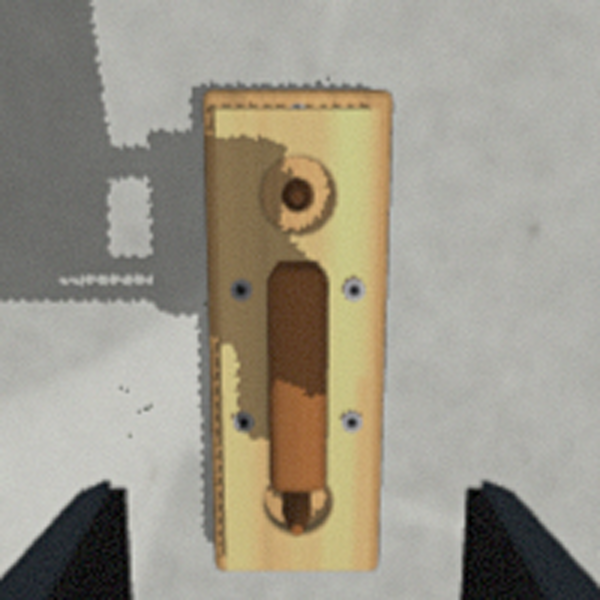

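View pics/side11.png

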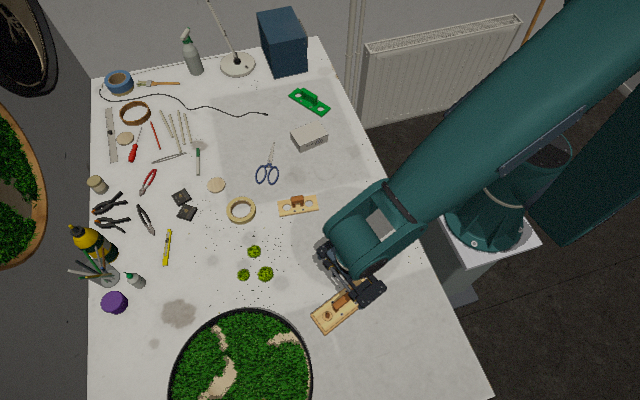

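Run:
```python
from h import *
d=load('w11');f=lambda x,y:(220+(x+.5)/3-.5,60+(y+.5)/3-.5)
ps=[(240,290),(354,290),(351,422),(243,422)]
X=np.array([onplane(d,f(*p),.038) for p in ps]);a=(X[2]+X[3]-X[0]-X[1])/2
print(X.mean(0),np.degrees(np.arctan2(a[1],a[0])),[np.linalg.norm(X[i]-X[i-1]).round(4) for i in range(4)])
b=load('w10')
for p,q in zip(ps,[(284.5,195.2),(352.3,195.2),(350,269),(287.5,269)]): print(tri([(Pm(d),f(*p)),(Pm(b),q)]))
```

```text
[0.5876611  0.15054211 0.038     ] 20.136965925883636 [np.float64(0.056), np.float64(0.0464), np.float64(0.056), np.float64(0.0459)]
(array([0.56895908, 0.11946783, 0.04075464]), [[0.2, 0.1], [-0.4, -0.2]])
(array([0.55293073, 0.16217574, 0.04256654]), [[-0.0, 0.0], [0.0, -0.0]])
(array([0.60509604, 0.18135599, 0.04126894]), [[0.2, -0.0], [-0.3, 0.1]])
(array([0.6210791 , 0.13886534, 0.04032414]), [[0.3, 0.1], [-0.4, -0.1]])
```

Run:
```python
from h import *
print(job_done()); print(sense()['clock'])
```

```text
the job is handed in; nothing more can be done
None
the job is handed in; nothing more can be done
```

I gripped the long plywood template by its bar, carried it to the stand and lowered it over the pegs. Then I released it, raised the arm about 0.165 m clear and handed the job in at about 11 s. `job_done()` gives no verdict, so these are my own last checks.

- **Position:** the plate centre is about 1.4 mm sideways from the seat point. Its long axis is within about 0.1° of the peg line, and a peg shows through each hole.
- **Height:** one check disagreed. Triangulating the plate top from two views gave 40–42.5 mm above the bench, against 38 mm expected. Those two views lay nearly along one line of sight, so that measurement is weak. Three other signs fit a fully seated plate:
  - The screw spacing matched at 38 mm.
  - The gripper felt a 4 N rise in force at the expected height.
  - The template did not visibly shift when I let go.
- **Other templates:** the short template was found within about 1 pixel of its starting place in both fixed cameras. I did not touch the green look-alike.
- **Drift:** during the first descent to the grasp the tool ended 9 mm off sideways and about 4 mm low. I corrected this before closing the gripper.

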